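# Feed ring tube to the stop and clamp it for sawing

### The job

Set the brass tube up for sawing off the next ring: slide it along its V-groove through the saw guide until its front end sits home against the brass length stop, then turn the wing screw clockwise by hand-feel until the foot holds the tube firmly. The tube is thin-walled: do not crush it, do not ram the stop, do not bear on the saw guide that the wings pass closely, and leave the cut rings, the saw frame and the mallet alone.

Things in the scene. Friction and masses are not known exactly. Their poses are not given: they have to be found in the camera images.
- jig: Fixed steel tube-sawing jig, base 290 x 90 x 12 mm. Origin: on the bench below the wing screw's axis. x along the tube towards the stop, z up. V-groove block from x -100 to +28 mm, 44 mm wide, its top 45 mm high, holds the tube's axis 45 mm above the bench. Bridge bar over the tube at x -11 to 11 mm, y -37 to 37 mm, top at z 78 mm (its bolts 82). Catch tray with the cut rings at x 83 to 135 mm.
- tube: Loose brass tube, 20 mm outside, 200 mm long, 0.12 to 0.19 kg, thin-walled. Lies in the V-groove, pulled back, its tail overhanging the block at the back, free of it over 45 mm or more and 33 mm above the base plate's top at its axis: take it there across its diameter. Origin: its middle, on its axis; x along it towards the front (stop) end. It may roll about its axis.
- tube_front (a point): Centre of the tube's front end, the one facing the stop. It starts 17 to 35 mm short of the stop.
- tube_tail (a point): Centre of the tube's tail end, 200 mm behind the front.
- stop: Fixed brass L-shaped length stop on the jig behind the saw guide, 24 mm wide, 56 mm high. Its frame is the jig's frame. It is a light stop: the tube should meet it with less than 20 N.
- stop_face (a point): Point on the stop's face where the tube's axis meets it; axes as the jig's, so the face looks to -x. The tube is home when its front end is against it (gap under 1.5 mm).
- guide: Fixed saw guide: two upright steel plates 4 mm thick with a 3 mm saw slot between, across the jig at x 33 to 44 mm, 68 mm wide, top at z 108 mm, with a window for the tube. Its frame is the jig's. The wing tips sweep 7 mm from it, and 29 mm are left for a finger between it and wings that lie parallel to it; do not bear on it with more than 8 N.
- guide_face (a point): Centre of the upper part of the saw guide's face nearest the wing screw (33 mm from the screw's axis, 84 mm high); axes as the jig's.
- spindle: The wing screw's spindle and its cork-faced foot (14 mm square) over the tube at the jig's origin; origin on the screw's axis, 80 mm high at wing = 0, sinking 1.9 mm per rad. The foot is worn by an unknown amount, so it meets the tube anywhere from 1.0 to 3.0 rad of the joint wing. The tube is firmly held with 18 N of foot force and crushed above 48 N; about 32 N is right.
- wing (a joint): Turn of the wing screw in rad, growing clockwise seen from above (tightening); starts slack at 0 to 0.7, at least 0.3 before the foot can touch. It runs with 0.11 N m of steady friction and stays where it is left. Once the foot is on the tube its force rises by about 80 N per rad, and each 10 N of foot force adds 0.019 N m to the turning torque: stop when the torque has risen about 0.06 N m above free running.
- wing_grip (a point): Centre of the winged head, on the screw's vertical axis, 107 mm above the bench at wing = 0, sinking 1.9 mm per rad. Flat upright wings, 52 mm long along this frame's x, 8 mm thick along y, z from -11 to +11 mm. At wing = 0 the wings' x is the jig's x. Pinch firmly (40 N) across the 8 mm from above and follow it down: pulling up or pressing down on it falsifies the feel.
- band1: Cut brass ring, 20 mm outside, 10 mm high, lying loose in the catch tray; origin under its centre. Leave alone.
- band2: Second cut brass ring, the same. Leave alone.
- sawframe: Loose jeweller's saw frame, steel bow 135 x 85 mm with a 110 mm wooden handle, lying on the bench beyond the jig. Leave alone.
- mallet: Loose mallet, round head 36 x 75 mm, 200 mm handle, lying on the bench. Leave alone.
Not all that is in view belongs to the job. There is more than one size of the tube; the job needs the middle-sized.

How it is judged:
By the outcome, as a careful person would: the job done as asked, in the order asked, and still so for the second after the job is handed in, with the robot touching nothing.
It also fails if it takes over 72 s, if anything falls off the work surface, if the arm or the gripper's body presses on something with over 40 N, if the wrist force passes 120 N, or if a joint passes its speed limit or range.

### The arm

A 6-joint arm with a two-finger parallel gripper is mounted at the origin on the work surface. World frame = base frame: x ahead of the robot, y to its left, z up, the work surface at z = 0. Lengths are in mm, angles in rad, forces in N, time in s.
With the tool pointing down it reaches from about 350 to 875 mm from the base axis. Payload 4.2 kg.
Tool frame: the origin (TCP) lies at the centre of the arm's flange, where the gripper is bolted on; the fingertips stand 182 mm ahead of it and the grasp point (between the pads) lies 164 mm ahead of it; z points along the fingers, y is the line along which they close (so a half turn about z gives the same grasp; the last joint's range is limited). The gripper opens to 87 mm and grips with 3 to 60 N. Pads are 19 mm wide; open, the fingers measure 117 mm over their backs; the gripper's body (75 mm by 190 mm) begins 51 mm behind the grasp point.
Start: joints at [-0.91, 0.385, 0.008, 0, -1.194, -0.259], TCP at [244.436, -575.197, 404.75] pointing down, gripper open.
Joint ranges: [-3.14, 3.14], [-1.21, 2.06], [-1.07, 1.41], [-3.16, 2.05], [-2.99, -0.16], [-3.1, 3.1]. Speed limits (rad/s): [2.79, 2.79, 3.14, 3.14, 3.14, 3.14].

### API

Orientations are given as a rotation vector (axis times angle).
In Python, from plant import ctrl gives the robot as it stands.
- The arm moves only by the tool drive_tool, never from a script. Its argument "increments" is a list of rows, each a list of 6 numbers: the shift along the tool's x, y, z in cm, then the turn, a rotation vector about the tool's x, y, z in degrees. A call has exactly 8 rows; each row is the pose to reach, as a shift and turn from the pose commanded when the call began, along the tool's axes at that moment; what a row does not reach only later rows make up. A row lasts 1/8 s, in which the tool goes at most 62.5 mm and 10.7 degrees, less where a joint would pass 70% of its speed; a pose out of reach is approached as far as the arm can. A call with a gripper value outside its range is refused whole. "jaw" is the finger opening in cm, from 0 to 8.7, set as the call begins (left out, the last holds). The fingers move at their own pace and stop on an object; "squeeze" is the grip in N (left out, the last holds). Time passes only in rows, so rows that repeat a pose let the fingers close, or fill a call up. It gives the time, the measured TCP pose, the force, the opening and the grip force at its end, in the units of the state.
- ctrl.state(): the state, without advancing time (a new reading comes with each control period).
- ctrl.snapshot(name): name is "side" or "top" or "wrist"; returns a dict with "pixels" (400x640x3 uint8, red, green, blue), "z_map" (400x640 float32, mm along the optical axis (not along the pixel's ray), 0 where there is no reading), "vfov" (degrees; the focal length in pixels is half the picture's height over the tangent of half this angle, whatever the lens; pixels are square), "cx", "cy" (the principal point, pixels), "R" (3x3) and "t" (3): a world point X has camera coordinates R X + t; the wrist camera has in their place "mount" (4x4, takes a point from camera to tool coordinates, whose origin is the TCP and whose axes are the flange's). Camera axes: x right, y down, z forward; pixel columns grow to the right and rows downward; lengths in mm; the calibration is good to about 2 mm. A picture is of the moment at which its call begins: read the wrist's pose just before it.
- ctrl.job_done(): hands the job in; it is judged then, once.
The state is a dict: "time_s": time; "q": joint angles; "dq": joint speeds; "joint_efforts": joint torques, N m; "eef_pos": TCP position; "tool_rot": TCP orientation; "force": force on the tool from outside, world axes, zero at the start; "torque": the same for the moment, N m; "grip_width": finger opening in mm; "grip_force": force on a finger pad.
Only numpy, scipy, OpenCV 4.12 (cv2) and the standard library are available. Lean on these libraries where they do the work, as an engineer would, in place of code of your own. Each camera call takes 0.05 s, during which the arm holds its last target. There are 200 camera calls.

## Working session

There is one attempt and no reset: what is moved stays moved. The work goes in short steps, Python scripts to look and compute and a tool call to move; the robot and the scene stay as the last step left them, time stands still between calls to the robot, and variables do not carry over. Pictures are saved under pics/ and viewed, at most 10 in all, crops included, and the job is handed in when it is done.

Besides the shell and the picture viewer there is one more tool, called after "Request:" as name([rows], argument=value, ...), one row to a line, values as JSON. drive_tool: Moves the arm, as the interface text tells. Its arguments: {"type":"object","properties":{"increments":{"type":"array","items":{"type":"array","items":{"type":"number"}}},"jaw":{"type":"number"},"squeeze":{"type":"number"}},"required":["increments"]}

```bash
ls; mkdir -p pics; cat > h.py <<'E'
import numpy as np,cv2
from plant import ctrl
from scipy.spatial.transform import Rotation as Ro
def snap(n):
    s=ctrl.state(); d=ctrl.snapshot(n)
    d['f']=200/np.tan(np.radians(d['vfov'])/2)
    if n=='wrist':
        T=np.eye(4);T[:3,:3]=Ro.from_rotvec(s['tool_rot']).as_matrix();T[:3,3]=s['eef_pos']
        M=T@np.array(d['mount']); d['C']=M[:3,3]; d['W']=M[:3,:3]
    else:
        R=np.array(d['R']); d['W']=R.T; d['C']=-R.T@np.array(d['t'])
    return d
def ray(d,u,v): return d['W']@np.array([(u-d['cx'])/d['f'],(v-d['cy'])/d['f'],1])
def onz(d,u,v,z):
    r=ray(d,u,v); return d['C']+r*(z-d['C'][2])/r[2]
def cloud(d):
    v,u=np.mgrid[0:400,0:640]; z=d['z_map']
    P=np.stack([(u-d['cx'])/d['f']*z,(v-d['cy'])/d['f']*z,z],-1)
    return P@d['W'].T+d['C']
def proj(d,X):
    c=d['W'].T@(np.array(X)-d['C']); return d['f']*c[0]/c[2]+d['cx'],d['f']*c[1]/c[2]+d['cy']
def save(d,n,crop=None,k=1):
    im=d['pixels'][...,::-1]
    if crop: im=im[crop[1]:crop[3],crop[0]:crop[2]]
    cv2.imwrite('pics/'+n,cv2.resize(im,None,fx=k,fy=k,interpolation=cv2.INTER_CUBIC))
E
python3 - <<'E'
from h import *
import pickle
for n in('top','side'):
    d=snap(n);save(d,n+'1.png');pickle.dump(d,open(n+'.pkl','wb'));print(n,d['C'],d['W'][:,2],d['f'])
print(ctrl.state())
E
```

```text
pics
top [ 333.2223757    35.1419816  1526.10500203] [ 0.12929851  0.00600188 -0.99158755] 508.32510747015857
side [ 117.41595531 1085.05527786  776.02418055] [ 0.32601943 -0.78454226 -0.5274512 ] 487.0924537581573
{'time_s': 0.1, 'q': array([-9.10418139e-01,  3.85485724e-01,  6.79155924e-03, -4.29699145e-04,
       -1.19399955e+00, -2.58602412e-01]), 'dq': array([ 2.73173835e-04, -2.85035076e-03,  2.80265901e-03,  3.71385588e-03,
       -9.95608299e-05,  1.17031910e-03]), 'joint_efforts': array([ 1.32674845e-04, -3.91690421e+01,  1.87935662e+01,  4.23186108e+00,
        1.34509639e-02, -8.44176338e-05]), 'eef_pos': array([ 244.37606701, -575.05689033,  403.77714677]), 'tool_rot': array([ 6.26530987e-01, -3.07798911e+00, -2.94906295e-03]), 'force': array([-0.57247134,  0.16956539,  1.43096697]), 'torque': array([0.05467192, 0.04007549, 0.0194626 ]), 'grip_force': 0.0, 'grip_width': 87.04459758856642}
```

View pics/top1.png

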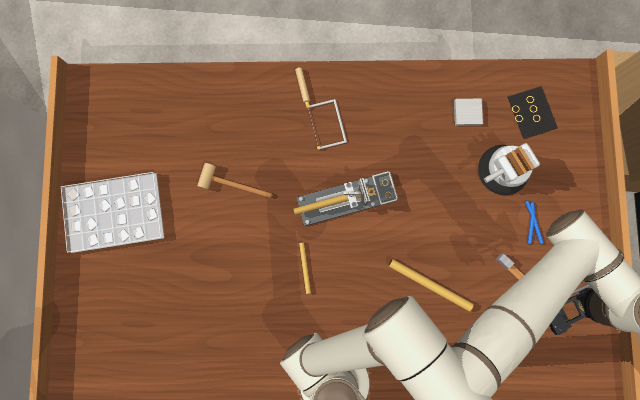

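View pics/side1.png

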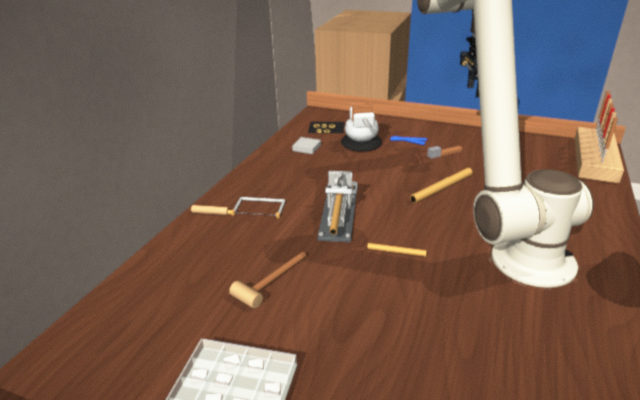

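The jig, with the middle-sized tube in it, is at top (345,198). Brass candidates in the top view:
- tube in the jig's groove, (325,203): this is the one to use
- short thin loose tube, (306,268)
- long thick loose tube, (432,285)

The mallet is at (235,182) and the saw frame at (322,115).

```bash
python3 - <<'E'
from h import *
import pickle
d=pickle.load(open('top.pkl','rb'));save(d,'top_c.png',(280,155,410,240),6)
hsv=cv2.cvtColor(d['pixels'],cv2.COLOR_RGB2HSV)
m=cv2.inRange(hsv,(15,90,110),(32,255,255));m[:160]=0;m[235:]=0;m[:,:285]=0;m[:,405:]=0
n,l,st,c=cv2.connectedComponentsWithStats(m)
P=cloud(d)
for i in range(1,n):
    if st[i,4]>8:print(st[i],c[i],np.median(P[l==i],0))
i=1+np.argmax(st[1:,4]);v,u=np.nonzero(l==i)
Q=np.array([onz(d,a,b,50) for a,b in zip(u,v)])[:,:2];mu=Q.mean(0);w,V=np.linalg.eigh(np.cov((Q-mu).T));a=V[:,1];a*=-np.sign(a[1])
t=(Q-mu)@a;print(mu,a,np.degrees(np.arctan2(a[1],a[0])),mu+a*t.min(),mu+a*t.max(),np.ptp((Q-mu)@V[:,0]))
# base plate outline: anything in depth above 8mm in region
z=P[...,2].copy();z[:160]=0;z[235:]=0;z[:,:285]=0;z[:,405:]=0
mm=(z>7).astype(np.uint8);n,l,st,c=cv2.connectedComponentsWithStats(mm);i=1+np.argmax(st[1:,4])
pts=P[l==i][:,:2].astype(np.float32);r=cv2.minAreaRect(pts);print(r,cv2.boxPoints(r))
for lo,hi in((35,50),(70,85),(100,125)):
    s=(l==i)&(z>lo)&(z<hi);print(lo,s.sum(),P[s].mean(0))
E
```

```text
[382 179   7   7  18] [384.66666667 182.22222222] [ 580.32149126 -156.62792393   22.35144462]
[367 187   9   9  50] [370.78 191.08] [ 551.84835171 -115.6506345    17.7915285 ]
[385 192   6   6  11] [386.63636364 193.90909091] [ 546.80751199 -159.58459363   20.06818498]
[293 195  55  20 361] [319.73407202 204.1634349 ] [511.74161744  37.15072046  52.78978076]
[356 195   5   3  12] [357.75 195.75] [535.27054772 -73.04647853  50.31175189]
[511.90615314  37.81315937] [ 0.25269457 -0.9675461 ] -75.36297980755326 [491.71263928 115.13241441] [532.97083179 -42.84171189] 19.8770913257897
((499.4736328125, -53.49333190917969), (215.9375, 308.7939453125), 26.97127914428711) [[ 333.2224     35.141945]
 [ 473.27405  -240.06573 ]
 [ 665.72485  -142.1286  ]
 [ 525.6732    133.07907 ]]
35 385 [520.47735256   1.03510446  43.5327215 ]
70 178 [535.77966328 -55.54354098  78.05917379]
100 148 [541.31816506 -72.3336501  109.48479161]
```

View pics/top_c.png

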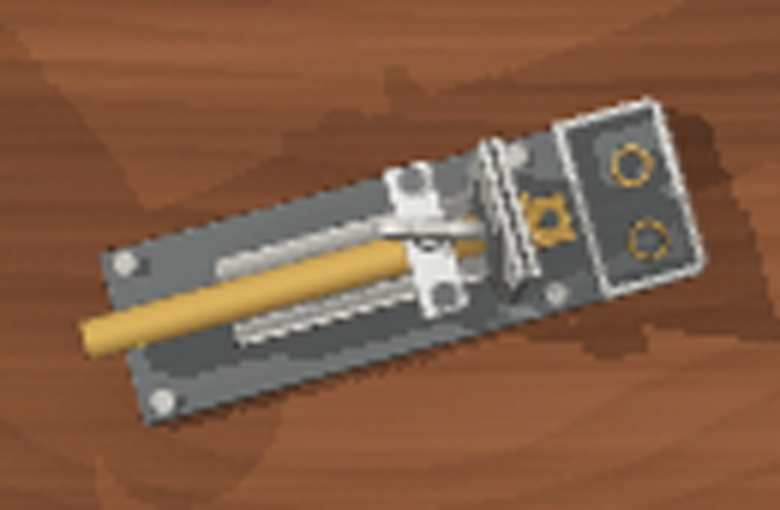

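```bash
cat >> h.py <<'E'
def go(pos,yaw,s=None):
    "tool-frame shift (cm) and turn (deg) from the measured pose to TCP pos, tool straight down with tool x at yaw deg"
    s=s or ctrl.state(); R=Ro.from_rotvec(s['tool_rot']); y=np.radians(yaw)
    Rt=Ro.from_matrix(np.array([[np.cos(y),np.sin(y),0],[np.sin(y),-np.cos(y),0],[0,0,-1]]))
    return np.round(R.inv().apply(np.array(pos)-s['eef_pos'])/10,3),np.round(np.degrees((R.inv()*Rt).as_rotvec()),2)
E
python3 - <<'E'
from h import *
d=snap('wrist');print(np.round(d['mount'],3),d['f'])
print(go((515,40,404),-75.4))
E
```

```text
[[-2.0000e-03 -9.6600e-01 -2.6000e-01  6.9655e+01]
 [ 1.0000e+00 -2.0000e-03 -1.0000e-03 -1.3900e-01]
 [ 0.0000e+00 -2.6000e-01  9.6600e-01  2.0408e+01]
 [ 0.0000e+00  0.0000e+00  0.0000e+00  1.0000e+00]] 358.6223086875219
(array([-48.954,  46.034,   0.063]), array([ 8.000e-02,  6.000e-02, -8.159e+01]))
```

Request:
drive_tool([
  [-5, 4.5, 0, 0, 0, -10],
  [-10, 9, 0, 0, 0, -20],
  [-14, 13, 0, 0, 0, -30],
  [-18, 17, 0, 0, 0, -40],
  [-22, 21, 0, 0, 0, -50],
  [-26, 25, 0, 0, 0, -60],
  [-30, 29, 0, 0, 0, -70],
  [-34, 33, 0, 0, 0, -80],
], jaw=6)

```text
time_s: 1.15
eef_pos: [428.5, -136.7, 404.8]
tool_rot: [-2.464, 1.948, -0.0]
force: [0.0, -0.7, 0.2]
grip_width: 60.1
grip_force: 0.0
```

```bash
python3 - <<'E'
from h import *
s=ctrl.state();print(s['q'],s['eef_pos'],s['time_s']);print(go((523,5,404),-75.4))
E
```

```text
[ 5.43942607e-02  8.17183788e-02 -3.97587925e-01 -2.30643184e-05
 -1.09112390e+00  1.78722831e-01] [ 428.49060142 -136.70370483  404.83074277] 1.15
(array([-11.604, -12.469,   0.087]), array([-0.02, -0.  , -1.24]))
```

Request:
drive_tool([
  [-4, -4, 0, 0, 0, -1.2],
  [-8, -8, 0, 0, 0, -1.2],
  [-11.6, -12.5, 0, 0, 0, -1.2],
  [-11.6, -12.5, 0, 0, 0, -1.2],
  [-11.6, -12.5, 0, 0, 0, -1.2],
  [-11.6, -12.5, 0, 0, 0, -1.2],
  [-11.6, -12.5, 0, 0, 0, -1.2],
  [-11.6, -12.5, 0, 0, 0, -1.2],
])

```text
time_s: 2.15
eef_pos: [523.6, 2.0, 405.0]
tool_rot: [-2.478, 1.93, -0.0]
force: [-0.5, -0.1, -0.2]
grip_width: 59.6
grip_force: 0.0
```

```bash
python3 - <<'E'
from h import *
import pickle
s=ctrl.state();d=snap('wrist');save(d,'w1.png');pickle.dump(d,open('w1.pkl','wb'))
print(s['q'],s['eef_pos'],s['force'],s['torque'])
E
```

```text
[ 3.13950852e-01  2.11898755e-01 -2.38335696e-01 -1.28655256e-05
 -1.12008000e+00 -6.67775303e-02] [523.60846762   1.9992878  405.04373239] [-0.5241484  -0.13504037 -0.24356742] [0.00304247 0.11298458 0.0013202 ]
```

View pics/w1.png

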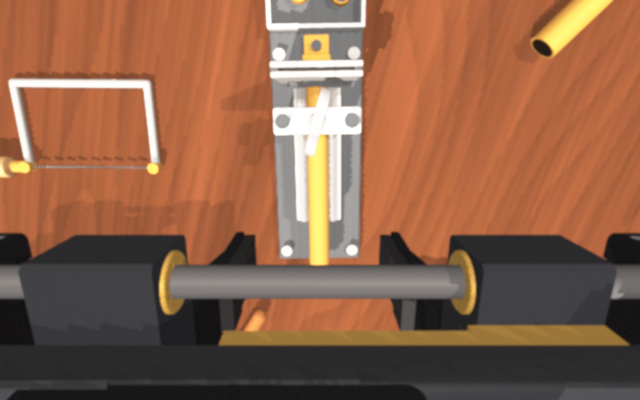

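```bash
python3 - <<'E'
from h import *
import pickle
d=pickle.load(open('w1.pkl','rb'));save(d,'w1c.png',(255,0,385,145),4)
hsv=cv2.cvtColor(d['pixels'],cv2.COLOR_RGB2HSV)
m=cv2.inRange(hsv,(15,110,110),(32,255,255));m[:,:300]=0;m[:,340:]=0;m[263:]=0;m[:155]=0
v,u=np.nonzero(m);Q=np.array([onz(d,a,b,48)[:2] for a,b in zip(u,v)])
mu=Q.mean(0);w,V=np.linalg.eigh(np.cov((Q-mu).T));a=V[:,1];a*=-np.sign(a[1]);print('tube',mu,a,np.degrees(np.arctan2(a[1],a[0])),np.percentile((Q-mu)@V[:,0],[1,99]))
b=[onz(d,*p,82) for p in((283,121),(352,121))];print('bolts',b,np.mean(b,0),np.linalg.norm(b[0]-b[1]))
P=cloud(d);P[265:]=0
n=np.array([-a[1],a[0]]);
def loc(X):X=np.asarray(X);return np.stack([(X[...,:2]-mu)@a,(X[...,:2]-mu)@n,X[...,2]],-1)
L=loc(P);roi=np.zeros((400,640),bool);roi[:262,255:375]=1
def show(k,lo,hi,ex=True):
    s=roi&(L[...,2]>lo)&(L[...,2]<hi)&ex;q=L[s];print(k,len(q),np.percentile(q,[2,50,98],axis=0).round(1).tolist());return s
show('guide',104,111.5,abs(L[...,0]-150)<300)
r2=np.zeros_like(roi);r2[85:160,300:338]=1
s=show('wing',100,125,r2);q=L[s][:,:2]
r=cv2.minAreaRect(q.astype(np.float32));print(r)
w,V=np.linalg.eigh(np.cov((q-q.mean(0)).T));print('wingdir',V[:,1],np.degrees(np.arctan2(V[1,1],V[0,1])),q.mean(0))
r3=np.zeros_like(roi);r3[98:140,268:365]=1;show('bridge',74,84,r3&~r2)
r4=np.zeros_like(roi);r4[33:60,300:332]=1;show('stop',50,62,r4)
print('bolts loc',loc(b))
T=pickle.load(open('top.pkl','rb'));print('tail from top',loc(onz(T,293.5,212,45)))
print('tail wrist edge',loc(onz(d,318,265,50)))
E
```

```text
tube [516.81708505  31.33130727] [ 0.25647232 -0.96655158] -75.13915573225651 [-9.53875303  9.51520332]
bolts [array([566.02501681, -45.2517815 ,  82.        ]), array([510.77087301, -59.08967492,  82.        ])] [538.39794491 -52.17072821  82.        ] 56.96058024318272
guide 1260 [[85.9, -32.8, 104.5], [123.6, 0.0, 107.5], [129.9, 32.3, 109.4]]
wing 821 [[63.2, -9.2, 103.4], [87.1, -0.4, 115.4], [109.7, 8.3, 117.5]]
((86.337890625, -0.24423885345458984), (13.203512191772461, 51.746376037597656), 75.61832427978516)
wingdir [-0.95950663  0.28168605] 163.63914089712821 [87.1416363  -0.56172249]
bridge 1340 [[75.6, -36.3, 75.7], [86.6, 15.6, 78.0], [96.9, 35.6, 82.7]]
stop 145 [[137.0, -12.0, 54.1], [138.8, -0.8, 55.6], [141.0, 11.1, 57.5]]
bolts loc [[ 86.64197742  27.92056198  82.        ]
 [ 85.84585696 -29.03445443  82.        ]]
tail from top [-87.66083903  -4.33866879  45.        ]
tail wrist edge [-58.4111613   0.9414063  50.       ]
```

View pics/w1c.png

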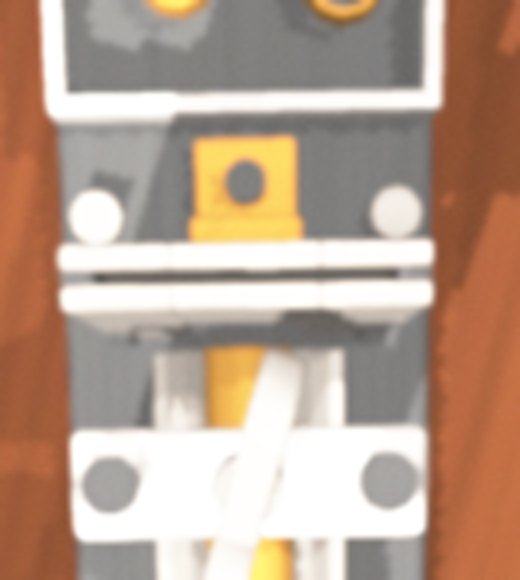

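```bash
python3 - <<'E'
from h import *
print(go((499.2,97.5,209),-75.14))
E
```

```text
(array([-9.842,  0.045, 19.596]), array([-0.02,  0.  , -0.68]))
```

Request:
drive_tool([
  [-4, 0, 3, 0, 0, -0.7],
  [-8, 0, 7, 0, 0, -0.7],
  [-9.8, 0.05, 10, 0, 0, -0.7],
  [-9.8, 0.05, 11, 0, 0, -0.7],
  [-9.8, 0.05, 12, 0, 0, -0.7],
  [-9.8, 0.05, 12, 0, 0, -0.7],
  [-9.8, 0.05, 12, 0, 0, -0.7],
  [-9.8, 0.05, 12, 0, 0, -0.7],
])

```text
time_s: 3.2
eef_pos: [499.7, 97.3, 285.5]
tool_rot: [-2.489, 1.914, -0.001]
force: [0.7, 0.1, 0.1]
grip_width: 59.8
grip_force: 0.0
```

```bash
python3 - <<'E'
from h import *
s=ctrl.state();d=snap('wrist');save(d,'w2.png')
print(s['eef_pos'],s['force'],go((499.2,97.5,209),-75.14))
print(proj(d,(490+4.5,112+3,45)),proj(d,(499.2,97.5,45)))
E
```

```text
[499.6645816   97.26759337 285.52613715] [0.68366098 0.08042758 0.11857971] (array([-0.026,  0.043,  7.637]), array([-0.08,  0.02,  0.03]))
(np.float64(320.37724418878474), np.float64(243.0953757166636)) (np.float64(320.31941136159713), np.float64(216.81450889995705))
```

View pics/w2.png

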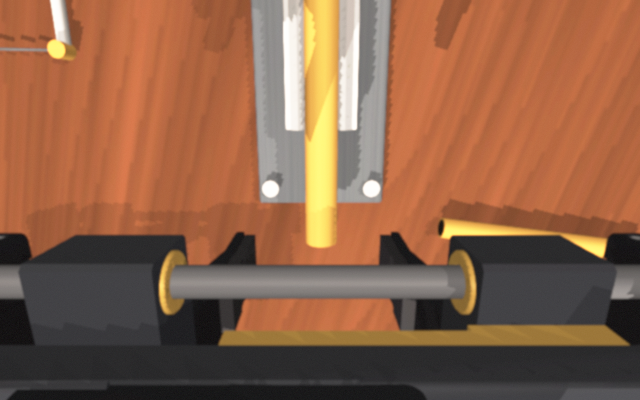

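The tail end shows at (321,245), where I predicted it, and the tube is centred between the fingers. I'll descend next.

Request:
drive_tool([
  [0, 0.04, 3, 0, 0, 0],
  [0, 0.04, 5, 0, 0, 0],
  [0, 0.04, 6.5, 0, 0, 0],
  [0, 0.04, 7.4, 0, 0, 0],
  [0, 0.04, 7.65, 0, 0, 0],
  [0, 0.04, 7.65, 0, 0, 0],
  [0, 0.04, 7.65, 0, 0, 0],
  [0, 0.04, 7.65, 0, 0, 0],
])

```text
time_s: 4.25
eef_pos: [499.1, 97.5, 208.7]
tool_rot: [-2.49, 1.914, -0.001]
force: [-0.2, -0.7, 0.4]
grip_width: 60.1
grip_force: 0.0
```

Request:
drive_tool([
  [0, 0, 0, 0, 0, 0],
  [0, 0, 0, 0, 0, 0],
  [0, 0, 0, 0, 0, 0],
  [0, 0, 0, 0, 0, 0],
  [0, 0, 0, 0, 0, 0],
  [0, 0, 0, 0, 0, 0],
  [0, 0, 0, 0, 0, 0],
  [0, 0, 0, 0, 0, 0],
], jaw=1.2, squeeze=8)

```text
time_s: 5.25
eef_pos: [498.8, 97.3, 208.2]
tool_rot: [2.49, -1.914, -0.001]
force: [-2.0, -0.5, 1.5]
grip_width: 19.6
grip_force: 8.0
```

Request:
drive_tool([
  [0.15, 0, 0, 0, 0, 0],
  [0.35, 0, 0, 0, 0, 0],
  [0.55, 0, 0, 0, 0, 0],
  [0.75, 0, 0, 0, 0, 0],
  [0.95, 0, 0, 0, 0, 0],
  [1.15, 0, 0, 0, 0, 0],
  [1.3, 0, 0, 0, 0, 0],
  [1.4, 0, 0, 0, 0, 0],
])

```text
time_s: 6.25
eef_pos: [502.5, 83.8, 208.2]
tool_rot: [2.491, -1.914, -0.0]
force: [-4.2, 1.9, 1.5]
grip_width: 20.1
grip_force: 8.0
```

```bash
python3 - <<'E'
from h import *
s=ctrl.state();R=Ro.from_rotvec(s['tool_rot']);print(s['time_s'],R.inv().apply(s['force']),go((499.2+.2565*30,97.5-.9666*30,209),-75.14))
d=snap('wrist');hsv=cv2.cvtColor(d['pixels'],cv2.COLOR_RGB2HSV);m=cv2.inRange(hsv,(15,110,90),(32,255,255))
print(np.nonzero(m[:,312:328].sum(1)>255*6)[0][[0,-1]],[v for v in range(400) if m[v,321]][-5:])
save(d,'w3.png')
E
```

```text
6.25 [-2.89884588  3.54634403 -1.51504758] (array([ 1.588, -0.03 , -0.078]), array([ 0.02, -0.  ,  0.05]))
[  0 345] [341, 342, 343, 344, 345]
```

Request:
drive_tool([
  [0.07, 0.03, 0, 0, 0, 0],
  [0.14, 0.03, 0, 0, 0, 0],
  [0.21, 0.03, 0, 0, 0, 0],
  [0.28, 0.03, 0, 0, 0, 0],
  [0.35, 0.03, 0, 0, 0, 0],
  [0.42, 0.03, 0, 0, 0, 0],
  [0.49, 0.03, 0, 0, 0, 0],
  [0.55, 0.03, 0, 0, 0, 0],
])

```text
time_s: 7.3
eef_pos: [503.7, 78.5, 208.2]
tool_rot: [2.491, -1.914, -0.0]
force: [-3.3, 1.7, 0.5]
grip_width: 19.9
grip_force: 8.0
```

Request:
drive_tool([
  [0.04, 0, 0, 0, 0, 0],
  [0.08, 0, 0, 0, 0, 0],
  [0.12, 0, 0, 0, 0, 0],
  [0.16, 0, 0, 0, 0, 0],
  [0.2, 0, 0, 0, 0, 0],
  [0.24, 0, 0, 0, 0, 0],
  [0.28, 0, 0, 0, 0, 0],
  [0.32, 0, 0, 0, 0, 0],
])

```text
time_s: 8.3
eef_pos: [504.2, 76.5, 208.2]
tool_rot: [-2.49, 1.914, 0.002]
force: [-8.8, 10.3, 2.2]
grip_width: 19.9
grip_force: 8.0
```

```bash
cat > f.py <<'E'
from h import *
s=ctrl.state();R=Ro.from_rotvec(s['tool_rot']);print(s['time_s'],R.inv().apply(s['force']).round(2),R.inv().apply(s['torque']).round(3),s['joint_efforts'][5].round(4),s['grip_width'],s['eef_pos'],s['q'][5])
E
python3 f.py
```

```text
8.3 [-12.19   5.9   -2.21] [-1.425 -3.272  0.062] 0.0925 19.885439123616006 [504.17340025  76.54696597 208.20989601] -0.20652677979662812
```

Request:
drive_tool([
  [0, 0, 0, 0, 0, 0],
  [0, 0, 0, 0, 0, 0],
  [0, 0, 0, 0, 0, 0],
  [0, 0, 0, 0, 0, 0],
  [0, 0, -2, 0, 0, 0],
  [0, 0, -5, 0, 0, 0],
  [0, 0, -8, 0, 0, 0],
  [0, 0, -11, 0, 0, 0],
], jaw=4)

```text
time_s: 9.3
eef_pos: [504.5, 75.3, 319.2]
tool_rot: [-2.491, 1.914, -0.0]
force: [-0.0, -0.6, 0.4]
grip_width: 39.7
grip_force: 0.0
```

```bash
python3 f.py; python3 - <<'E'
from h import *
mu=np.array([516.817,31.331]);a=np.array([.25647,-.96655]);n=np.array([.96655,.25647])
w=mu+a*86.6-n*.4
s=ctrl.state()
print(w,go((w[0],w[1],318),-75.14-16.4))
E
```

```text
9.3 [ 0.61  0.19 -0.39] [-0.04  -0.017  0.017] -0.0017 39.71520789284897 [504.52241185  75.25766567 319.24157917] -0.20649708341601597
[538.640682 -52.474818] (array([ 1.3221e+01, -9.0000e-03,  1.2500e-01]), array([-0.02, -0.  , 16.46]))
```

Request:
drive_tool([
  [3, 0, 0, 0, 0, 4],
  [6.5, 0, 0, 0, 0, 8],
  [10, 0, 0, 0, 0, 12],
  [12.5, 0, 0, 0, 0, 16.4],
  [13.2, 0, 0, 0, 0, 16.4],
  [13.2, 0, 0, 0, 0, 16.4],
  [13.2, 0, 0, 0, 0, 16.4],
  [13.2, 0, 0, 0, 0, 16.4],
], jaw=2.6)

```text
time_s: 10.3
eef_pos: [538.5, -51.4, 318.3]
tool_rot: [-2.194, 2.248, -0.0]
force: [-0.2, -0.1, 0.2]
grip_width: 26.1
grip_force: 0.0
```

```bash
python3 f.py; python3 - <<'E'
from h import *
s=ctrl.state();d=snap('wrist');save(d,'w4.png')
mu=np.array([516.817,31.331]);a=np.array([.25647,-.96655]);n=np.array([.96655,.25647])
for x,z in((48,55),(0,117.5),(-26,117.5),(26,117.5)):
    p=mu+a*(86.5+x);print(x,z,np.round(proj(d,(p[0],p[1],z))))
P=cloud(d);L=np.stack([(P[...,:2]-mu)@a-86.5,(P[...,:2]-mu)@n,P[...,2]],-1)
m=(abs(L[...,0])<32)&(abs(L[...,1])<20)&(L[...,2]>108)&(L[...,2]<121)
q=L[m];print(len(q),cv2.minAreaRect(q[:,:2].astype(np.float32)),q.mean(0))
print('target',go((538.64,-52.47,107-.55+4+164),-91.5))
E
```

```text
10.3 [ 0.07  0.17 -0.21] [-0.013 -0.     0.026] 0.0004 26.083314095143912 [538.45769427 -51.42607317 318.33397242] -0.2290820109908712
48 55 [298. 139.]
0 117.5 [318. 237.]
-26 117.5 [331. 279.]
26 117.5 [304. 192.]
1127 ((4.228055953979492, -1.6385526657104492), (7.664097785949707, 41.94523620605469), 73.55394744873047) [  5.39031039  -1.87096831 115.26476418]
target (array([ 0.098, -0.019,  4.389]), array([-0.01,  0.  ,  0.1 ]))
```

View pics/w4.png

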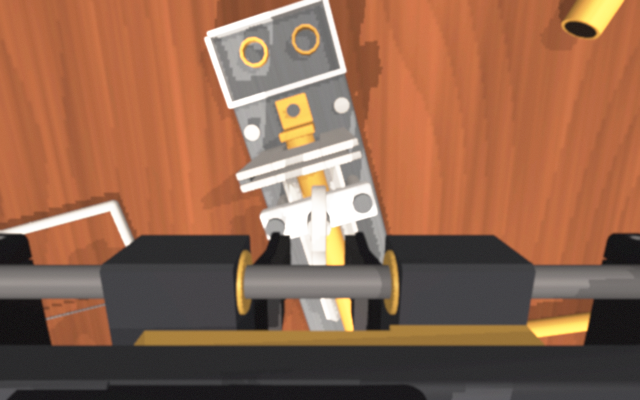

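The wings lie along the tool's x axis at column 318. The tube now shows between the guide and the stop at about (298,140). A close crop will show whether the gap is closed.

```bash
python3 -c "
import cv2;im=cv2.imread('pics/w4.png')[85:205,250:370];cv2.imwrite('pics/w4c.png',cv2.resize(im,None,fx=5,fy=5,interpolation=cv2.INTER_CUBIC))"
```

```text
(no output)
```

View pics/w4c.png

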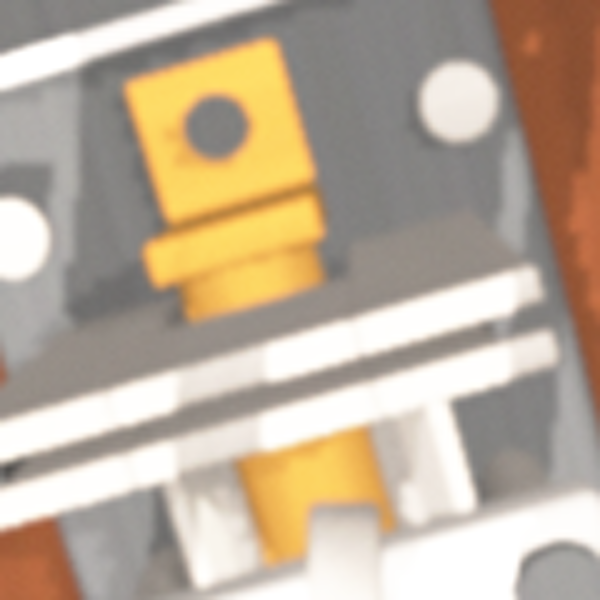

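The tube meets the stop bar at crop (240,265) with no gap showing, so it is home. Next I'll pinch the wings.

Request:
drive_tool([
  [0.1, -0.02, 1, 0, 0, 0],
  [0.1, -0.02, 2, 0, 0, 0],
  [0.1, -0.02, 3, 0, 0, 0],
  [0.1, -0.02, 3.8, 0, 0, 0],
  [0.1, -0.02, 4.2, 0, 0, 0],
  [0.1, -0.02, 4.35, 0, 0, 0],
  [0.1, -0.02, 4.35, 0, 0, 0],
  [0.1, -0.02, 4.35, 0, 0, 0],
])

```text
time_s: 11.35
eef_pos: [538.8, -53.1, 275.1]
tool_rot: [-2.192, 2.249, -0.001]
force: [-0.4, -0.4, -0.3]
grip_width: 25.6
grip_force: 0.0
```

Request:
drive_tool([
  [0, 0, 0, 0, 0, 0],
  [0, 0, 0, 0, 0, 0],
  [0, 0, 0, 0, 0, 0],
  [0, 0, 0, 0, 0, 0],
  [0, 0, 0, 0, 0, 0],
  [0, 0, 0, 0, 0, 0],
  [0, 0, 0, 0, 0, 0],
  [0, 0, 0, 0, 0, 0],
], jaw=0.4, squeeze=40)

```text
time_s: 12.35
eef_pos: [538.3, -53.1, 274.8]
tool_rot: [2.192, -2.249, -0.002]
force: [-5.4, 1.5, 4.3]
grip_width: 12.3
grip_force: 40.0
```

```bash
python3 f.py
```

```text
12.35 [-1.41  5.42 -4.26] [-1.67  -0.46   0.002] 0.0115 12.312006258904786 [538.26909393 -53.13339511 274.78012545] -0.22716773409359614
```

Request:
drive_tool([
  [0, 0, 0, 0, 0, 0],
  [0, 0.05, 0, 0, 0, 0],
  [0, 0.05, 0, 0, 0, 0],
  [0, 0.05, 0, 0, 0, 0],
  [0, 0.05, 0, 0, 0, 0],
  [0, 0.05, 0, 0, 0, 0],
  [0, 0.05, 0, 0, 0, 0],
  [0, 0.05, 0, 0, 0, 0],
])

```text
time_s: 13.35
eef_pos: [538.1, -53.2, 274.8]
tool_rot: [2.192, -2.25, -0.001]
force: [-4.9, 1.5, 5.1]
grip_width: 12.4
grip_force: 40.0
```

```bash
python3 f.py; python3 - <<'E'
from h import *
d=snap('wrist');save(d,'w5.png',(220,150,420,330),4)
E
```

```text
13.35 [-1.34  4.91 -5.14] [-1.625 -0.397  0.038] 0.0135 12.382021369952957 [538.06735279 -53.15211532 274.77562837] -0.22737594335929973
```

View pics/w5.png

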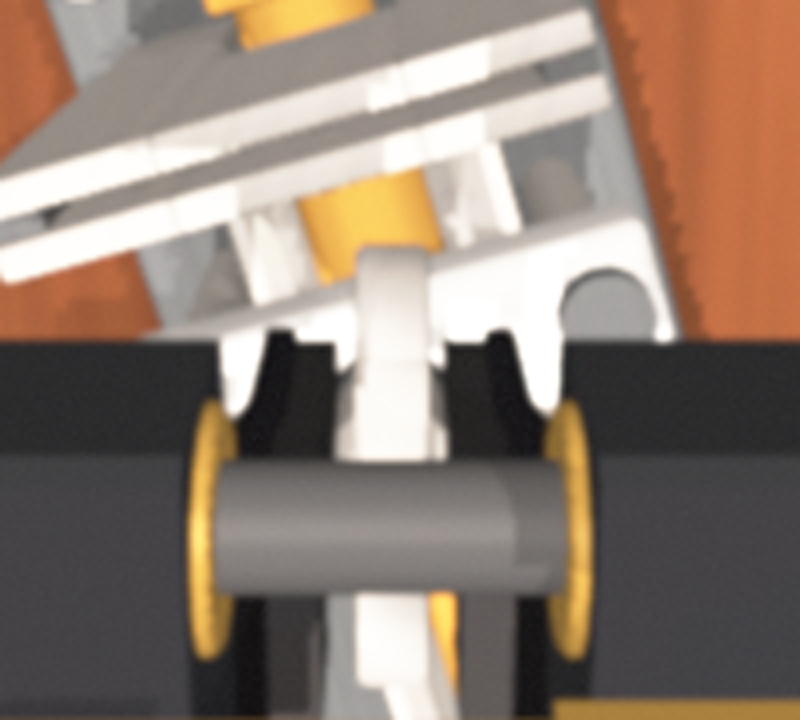

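The fingertips have closed on the 12 mm hub under the wings, visible at (390,410) in the crop. I'll open, rise 6 mm and pinch again.

Request:
drive_tool([
  [0, 0, 0, 0, 0, 0],
  [0, 0, 0, 0, 0, 0],
  [0, 0, 0, 0, 0, 0],
  [0, 0, -0.2, 0, 0, 0],
  [0, 0, -0.4, 0, 0, 0],
  [0, 0, -0.6, 0, 0, 0],
  [0, 0, -0.6, 0, 0, 0],
  [0, 0, -0.6, 0, 0, 0],
], jaw=2.4)

```text
time_s: 14.4
eef_pos: [538.2, -53.1, 280.8]
tool_rot: [-2.192, 2.25, -0.0]
force: [-0.6, 0.3, 0.6]
grip_width: 23.7
grip_force: 0.0
```

Request:
drive_tool([
  [0, 0, 0, 0, 0, 0],
  [0, 0, 0, 0, 0, 0],
  [0, 0, 0, 0, 0, 0],
  [0, 0, 0, 0, 0, 0],
  [0, 0, 0, 0, 0, 0],
  [0, 0, 0, 0, 0, 0],
  [0, 0, 0, 0, 0, 0],
  [0, 0, 0, 0, 0, 0],
], jaw=0.4)

```text
time_s: 15.4
eef_pos: [538.0, -53.1, 280.7]
tool_rot: [2.192, -2.25, -0.001]
force: [-1.9, 1.6, 1.4]
grip_width: 11.5
grip_force: 40.0
```

```bash
python3 f.py
```

```text
15.4 [-1.51  1.92 -1.36] [-0.778 -0.169 -0.016] -0.0017 11.508651059986025 [538.03856832 -53.13182124 280.667739  ] -0.22741340144832314
```

```bash
python3 - <<'E'
from h import *
import pickle
mu=np.array([516.817,31.331]);a=np.array([.25647,-.96655]);n=np.array([.96655,.25647])
o=mu+a*86.6-n*.4;t=np.radians(-16.4);w=a*np.cos(t)+n*np.sin(t);m=-a*np.sin(t)+n*np.cos(t)
for k,d in(('w1',pickle.load(open('w1.pkl','rb'))),('top',pickle.load(open('top.pkl','rb'))),('now',snap('wrist'))):
    P=cloud(d);X=(P[...,:2]-o)@w;Y=(P[...,:2]-o)@m;Z=P[...,2]
    s=(abs(X)<32)&(abs(Y)<12)&(Z>84)&(Z<125)
    print(k);
    for q in sorted(np.c_[X,Y,Z].reshape(-1,3)[s.ravel()].round(1).tolist()):
        if abs(q[1])>4.3 and abs(q[0])<12: print(q,end=' ')
E
```

```text
w1
[-11.9, -12.9, -13.7] [-11.9, -12.8, -13.8] [-11.9, -12.7, -13.5] [-11.7, -12.6, -13.5] [-11.7, -12.6, -13.5] [-11.7, -12.5, -13.4] [-11.6, -12.5, -13.3] [-11.5, -12.4, -13.3] [-11.5, -12.3, -13.1] [-11.4, -12.3, -13.2] [-11.4, -12.3, -13.1] [-11.4, -12.3, -13.0] [-11.3, -12.2, -12.9] [-11.3, -12.1, -12.9] [-11.2, -12.1, -12.9] [-11.2, -12.0, -12.7] [-11.1, -12.1, -13.0] [-11.0, -11.9, -12.7] [-11.0, -11.8, -12.6] [-11.0, -11.7, -12.5] [-10.9, -11.9, -12.7] [-10.9, -11.8, -12.8] [-10.7, -11.6, -12.6] [-10.7, -11.5, -12.3] [-10.6, -11.4, -12.3] [-10.6, -11.3, -12.1] [-10.4, -11.3, -12.3] [-10.4, -11.2, -12.1] [-10.3, -11.1, -11.8] [-10.2, -11.0, -11.8] [-10.1, -11.1, -11.9] [-10.0, -10.8, -11.6] [-9.9, -10.8, -11.7] [-9.9, -10.8, -11.7] [-9.9, -10.8, -11.6] [-9.8, -10.6, -11.4] [-9.7, -10.6, -11.5] [-9.7, -10.5, -11.5] [-9.7, -10.5, -11.4] [-9.6, -10.4, -11.2] [-9.5, -10.3, -11.1] [-9.4, -10.4, -11.3] [-9.4, -10.3, -11.2] [-9.3, -10.2, -11.0] [-9.3, -10.1, -10.9] [-9.2, -10.1, -11.0] [-9.2, -10.1, -11.0] [-9.1, -9.9, -10.7] [-9.1, -9.9, -10.7] [-9.0, -9.9, -10.8] [-9.0, -9.8, -10.6
[... 21357 characters left out ...]
1.6, 10.9, 10.3] [11.6, 11.1, 10.9] [11.6, 11.1, 10.9] [11.6, 11.3, 10.9] [11.6, 11.3, 11.2] [11.6, 11.4, 11.1] [11.6, 11.4, 11.1] [11.7, 10.9, 10.3] [11.7, 11.2, 10.8] [11.7, 11.2, 10.9] [11.7, 11.3, 10.9] [11.7, 11.5, 11.2] [11.7, 11.5, 11.3] [11.7, 11.5, 11.4] [11.7, 11.6, 11.2] [11.7, 11.6, 11.3] [11.8, 11.2, 10.7] [11.8, 11.2, 10.7] [11.8, 11.2, 10.8] [11.8, 11.3, 10.8] [11.8, 11.3, 11.0] [11.8, 11.4, 10.8] [11.8, 11.4, 10.8] [11.8, 11.5, 11.0] [11.8, 11.5, 11.4] [11.8, 11.6, 11.2] [11.8, 11.7, 11.5] [11.9, 11.3, 10.7] [11.9, 11.3, 10.8] [11.9, 11.3, 10.8] [11.9, 11.3, 10.9] [11.9, 11.4, 10.8] [11.9, 11.4, 10.8] [11.9, 11.5, 11.0] [11.9, 11.5, 11.3] [11.9, 11.6, 11.2] [11.9, 11.6, 11.2]
```

That printout was wrong because of an array-shape slip, so I'm ignoring it. I'll rise another 5 mm and pinch again; the opening will show whether the pads are on the wings.

Request:
drive_tool([
  [0, 0, 0, 0, 0, 0],
  [0, 0, 0, 0, 0, 0],
  [0, 0, 0, 0, 0, 0],
  [0, 0, -0.2, 0, 0, 0],
  [0, 0, -0.4, 0, 0, 0],
  [0, 0, -0.5, 0, 0, 0],
  [0, 0, -0.5, 0, 0, 0],
  [0, 0, -0.5, 0, 0, 0],
], jaw=2.4)

```text
time_s: 16.45
eef_pos: [538.2, -53.1, 285.7]
tool_rot: [2.193, -2.25, -0.0]
force: [0.2, -0.4, 0.1]
grip_width: 24.0
grip_force: 0.0
```

Request:
drive_tool([
  [0, 0, 0, 0, 0, 0],
  [0, 0, 0, 0, 0, 0],
  [0, 0, 0, 0, 0, 0],
  [0, 0, 0, 0, 0, 0],
  [0, 0, 0, 0, 0, 0],
  [0, 0, 0, 0, 0, 0],
  [0, 0, 0, 0, 0, 0],
  [0, 0, 0, 0, 0, 0],
], jaw=0.4)

```text
time_s: 17.45
eef_pos: [538.0, -53.2, 286.7]
tool_rot: [2.193, -2.249, 0.0]
force: [-3.5, 0.6, 5.3]
grip_width: 7.3
grip_force: 49.6
```

```bash
python3 f.py
```

```text
17.45 [-0.48  3.49 -5.25] [-0.83  -0.099  0.024] -0.0161 7.342391436215441 [538.02642945 -53.17048678 286.67651286] -0.2273269535768561
```

Request:
drive_tool([
  [0, 0, 0, 0, 0, 0],
  [0, 0, 0, 0, 0, 0],
  [0, 0, -0.15, 0, 0, 0],
  [0, 0, -0.15, 0, 0, 0],
  [0, 0, -0.15, 0, 0, 0],
  [0, 0, -0.15, 0, 0, 0],
  [0, 0, -0.15, 0, 0, 0],
  [0, 0, -0.15, 0, 0, 0],
], jaw=2)

```text
time_s: 18.45
eef_pos: [538.2, -53.1, 287.2]
tool_rot: [2.193, -2.25, -0.0]
force: [-0.4, 0.9, 0.8]
grip_width: 20.1
grip_force: 0.0
```

Request:
drive_tool([
  [0, 0, 0, 0, 0, 0],
  [0, 0, 0, 0, 0, 0],
  [0, 0, 0, 0, 0, 0],
  [0, 0, 0, 0, 0, 0],
  [0, 0, 0, 0, 0, 0],
  [0, 0, 0, 0, 0, 0],
  [0, 0, 0, 0, 0, 0],
  [0, 0, 0, 0, 0, 0],
], jaw=0.4)

```text
time_s: 19.45
eef_pos: [538.0, -53.1, 287.2]
tool_rot: [2.192, -2.25, -0.001]
force: [-2.8, 0.1, 2.0]
grip_width: 7.8
grip_force: 40.0
```

```bash
python3 f.py
```

```text
19.45 [-0.05  2.76 -2.02] [-0.837 -0.204 -0.021] -0.0166 7.8454183785686515 [538.04294522 -53.11278717 287.23573712] -0.22735097327357748
```

Request:
drive_tool([
  [0, 0, 0.014, 0, 0, 4.4],
  [0, 0, 0.029, 0, 0, 8.8],
  [0, 0, 0.043, 0, 0, 13.2],
  [0, 0, 0.058, 0, 0, 17.6],
  [0, 0, 0.073, 0, 0, 22],
  [0, 0, 0.087, 0, 0, 26.4],
  [0, 0, 0.102, 0, 0, 30.8],
  [0, 0, 0.116, 0, 0, 35],
])

```text
time_s: 20.45
eef_pos: [537.9, -53.1, 286.1]
tool_rot: [1.411, -2.806, -0.001]
force: [-3.1, 1.2, 3.1]
grip_width: 7.1
grip_force: 40.0
```

```bash
cat > f.py <<'E'
from h import *
s=ctrl.state();R=Ro.from_rotvec(s['tool_rot']);M=R.as_matrix();print(s['time_s'],R.inv().apply(s['force']).round(2),R.inv().apply(s['torque']).round(3),s['joint_efforts'][5].round(4),s['grip_width'].round(1),s['eef_pos'].round(2),s['q'][5].round(3),'wing',np.radians((-75.14-np.degrees(np.arctan2(M[1,0],M[0,0])))%360).round(3))
E
python3 f.py
```

```text
Traceback (most recent call last):
  File "f.py", line 2, in <module>
    s=ctrl.state();R=Ro.from_rotvec(s['tool_rot']);M=R.as_matrix();print(s['time_s'],R.inv().apply(s['force']).round(2),R.inv().apply(s['torque']).round(3),s['joint_efforts'][5].round(4),s['grip_width'].round(1),s['eef_pos'].round(2),s['q'][5].round(3),'wing',np.radians((-75.14-np.degrees(np.arctan2(M[1,0],M[0,0])))%360).round(3))
                                                                                                                                                                                           ^^^^^^^^^^^^^^^^^^^^^
AttributeError: 'float' object has no attribute 'round'
```

```bash
sed -i "s/s\['grip_width'\].round(1)/round(float(s['grip_width']),1)/" f.py; python3 f.py
```

```text
20.45 [ 0.85  3.23 -3.09] [-0.998  0.32  -0.151] 0.2727 7.1 [537.91 -53.07 286.07] -0.84 wing 0.898
```

Request:
drive_tool([
  [0, 0, 0.007, 0, 0, 2],
  [0, 0, 0.013, 0, 0, 4],
  [0, 0, 0.02, 0, 0, 6],
  [0, 0, 0.027, 0, 0, 8],
  [0, 0, 0.033, 0, 0, 10],
  [0, 0, 0.04, 0, 0, 12],
  [0, 0, 0.046, 0, 0, 14],
  [0, 0, 0.053, 0, 0, 16],
])

```text
time_s: 21.45
eef_pos: [537.9, -53.0, 285.5]
tool_rot: [1.007, -2.975, -0.001]
force: [-5.2, 3.5, 4.0]
grip_width: 7.4
grip_force: 40.0
```

```bash
python3 f.py
```

```text
21.45 [ 2.02  5.98 -3.96] [-1.581  0.753 -0.125] 0.0797 7.4 [537.89 -53.04 285.5 ] -1.119 wing 1.177
```

Request:
drive_tool([
  [0.02, 0.05, -0.02, 0, 0, 2],
  [0.02, 0.05, -0.017, 0, 0, 4],
  [0.02, 0.05, -0.01, 0, 0, 6],
  [0.02, 0.05, -0.003, 0, 0, 8],
  [0.02, 0.05, 0.003, 0, 0, 10],
  [0.02, 0.05, 0.01, 0, 0, 12],
  [0.02, 0.05, 0.016, 0, 0, 14],
  [0.02, 0.05, 0.023, 0, 0, 16],
])

```text
time_s: 22.45
eef_pos: [537.7, -52.8, 285.1]
tool_rot: [0.583, -3.087, -0.0]
force: [-2.2, 1.2, -1.1]
grip_width: 7.8
grip_force: 40.0
```

```bash
python3 f.py
```

```text
22.45 [1.62 1.96 1.12] [-0.49   0.732 -0.142] 0.07 7.8 [537.67 -52.85 285.09] -1.4 wing 1.457
```

Request:
drive_tool([
  [0, 0, 0.007, 0, 0, 2],
  [0, 0, 0.013, 0, 0, 4],
  [0, 0, 0.02, 0, 0, 6],
  [0, 0, 0.027, 0, 0, 8],
  [0, 0, 0.033, 0, 0, 10],
  [0, 0, 0.04, 0, 0, 12],
  [0, 0, 0.046, 0, 0, 14],
  [0, 0, 0.053, 0, 0, 16],
])

```text
time_s: 23.45
eef_pos: [537.7, -52.8, 284.6]
tool_rot: [0.147, -3.138, -0.0]
force: [-3.6, 1.3, -3.1]
grip_width: 7.7
grip_force: 40.0
```

```bash
python3 f.py
```

```text
23.45 [3.49 1.67 3.09] [-0.477  0.861 -0.144] 0.065 7.7 [537.65 -52.8  284.62] -1.679 wing 1.736
```

Request:
drive_tool([
  [0.02, 0, 0.02, 0, 0, 2],
  [0.02, 0, 0.03, 0, 0, 4],
  [0.02, 0, 0.037, 0, 0, 6],
  [0.02, 0, 0.044, 0, 0, 8],
  [0.02, 0, 0.05, 0, 0, 10],
  [0.02, 0, 0.057, 0, 0, 12],
  [0.02, 0, 0.063, 0, 0, 14],
  [0.02, 0, 0.07, 0, 0, 16],
])

```text
time_s: 24.45
eef_pos: [537.6, -52.8, 284.1]
tool_rot: [0.29, 3.128, 0.0]
force: [-2.6, 3.4, -4.1]
grip_width: 7.5
grip_force: 40.0
```

```bash
python3 f.py
```

```text
24.45 [3.17 2.82 4.07] [-0.801  0.949 -0.098] 0.0648 7.5 [537.59 -52.75 284.1 ] -1.958 wing 2.015
```

Request:
drive_tool([
  [0.02, 0.02, 0.03, 0, 0, 2],
  [0.02, 0.02, 0.043, 0, 0, 4],
  [0.02, 0.02, 0.05, 0, 0, 6],
  [0.02, 0.02, 0.057, 0, 0, 8],
  [0.02, 0.02, 0.063, 0, 0, 10],
  [0.02, 0.02, 0.07, 0, 0, 12],
  [0.02, 0.02, 0.076, 0, 0, 14],
  [0.02, 0.02, 0.083, 0, 0, 16],
])

```text
time_s: 25.45
eef_pos: [537.5, -52.6, 283.6]
tool_rot: [0.723, 3.057, 0.0]
force: [-3.3, 2.7, 0.4]
grip_width: 7.5
grip_force: 40.0
```

```bash
python3 f.py
```

```text
25.45 [ 4.15  0.98 -0.42] [-0.24   1.251 -0.151] 0.0487 7.5 [537.54 -52.59 283.58] -2.238 wing 2.294
```

Request:
drive_tool([
  [0.02, 0, 0.007, 0, 0, 2],
  [0.02, 0, 0.013, 0, 0, 4],
  [0.02, 0, 0.02, 0, 0, 6],
  [0.02, 0, 0.027, 0, 0, 8],
  [0.02, 0, 0.033, 0, 0, 10],
  [0.02, 0, 0.04, 0, 0, 12],
  [0.02, 0, 0.046, 0, 0, 14],
  [0.02, 0, 0.053, 0, 0, 16],
])

```text
time_s: 26.45
eef_pos: [537.5, -52.5, 283.2]
tool_rot: [1.141, 2.926, 0.001]
force: [-3.7, 1.6, 5.0]
grip_width: 7.6
grip_force: 40.0
```

```bash
python3 f.py; sleep 0; python3 f.py
```

```text
26.45 [ 3.85 -1.33 -5.02] [ 0.077  1.045 -0.182] 0.0043 7.6 [537.48 -52.49 283.18] -2.518 wing 2.574
26.45 [ 3.85 -1.33 -5.02] [ 0.077  1.045 -0.182] 0.0043 7.6 [537.48 -52.49 283.18] -2.518 wing 2.574
```

```bash
python3 - <<'E'
from h import *
for i in range(10):
    s=ctrl.state();R=Ro.from_rotvec(s['tool_rot']);print(s['time_s'],R.inv().apply(s['force']).round(1),R.inv().apply(s['torque']).round(3)[2],s['joint_efforts'][5].round(4));ctrl.snapshot('wrist')
E
```

```text
26.45 [ 3.8 -1.3 -5. ] -0.182 0.0043
26.5 [ 5.   0.4 -5. ] -0.188 -0.2306
26.55 [ 3.1 -0.2 -6. ] -0.131 -0.2286
26.6 [ 4.1  0.  -5. ] -0.166 -0.1581
26.65 [ 3.8 -0.2 -4.7] -0.148 -0.1428
26.7 [ 3.6  0.7 -5.2] -0.125 -0.1405
26.75 [ 4.2 -0.7 -5.4] -0.104 -0.1402
26.8 [ 3.9  0.3 -4.5] -0.178 -0.1402
26.85 [ 3.7  0.2 -5.7] -0.144 -0.1402
26.9 [ 4.1  0.3 -4.9] -0.158 -0.1402
```

The turning torque has risen 0.05–0.06 N m above free running, by both the joint effort (0.065 to 0.004 at equal speed) and the wrist moment (−0.135 to −0.185). That is about 30 N of foot force. I'll stop turning, release and lift clear.

Request:
drive_tool([
  [0, 0, 0, 0, 0, 0],
  [0, 0, 0, 0, 0, 0],
  [0, 0, 0, 0, 0, 0],
  [0, 0, 0, 0, 0, 0],
  [0, 0, -1, 0, 0, 0],
  [0, 0, -3, 0, 0, 0],
  [0, 0, -6, 0, 0, 0],
  [0, 0, -9, 0, 0, 0],
], jaw=2.2)

```text
time_s: 27.95
eef_pos: [537.2, -52.6, 374.3]
tool_rot: [1.138, 2.928, 0.0]
force: [0.2, 0.2, 0.3]
grip_width: 22.0
grip_force: 0.0
```

Request:
drive_tool([
  [0, 0, -1, 0, 0, -10],
  [0, 0, -2, 0, 0, -20],
  [0, 0, -3, 0, 0, -30],
  [0, 0, -3, 0, 0, -40],
  [0, 0, -3, 0, 0, -50],
  [0, 0, -3, 0, 0, -60],
  [0, 0, -3, 0, 0, -70],
  [0, 0, -3, 0, 0, -80],
])

```text
time_s: 28.95
eef_pos: [537.1, -52.6, 403.5]
tool_rot: [-1.019, 2.971, -0.0]
force: [-0.9, 0.3, -0.1]
grip_width: 22.0
grip_force: 0.0
```

Request:
drive_tool([
  [0, 0, 0, 0, 0, -10],
  [0, 0, 0, 0, 0, -20],
  [0, 0, 0, 0, 0, -30],
  [0, 0, 0, 0, 0, -40],
  [0, 0, 0, 0, 0, -50],
  [0, 0, 0, 0, 0, -60],
  [0, 0, 0, 0, 0, -67],
  [0, 0, 0, 0, 0, -67],
])

```text
time_s: 29.95
eef_pos: [537.1, -52.5, 403.4]
tool_rot: [-2.482, 1.924, -0.001]
force: [-0.7, -0.5, -0.3]
grip_width: 22.0
grip_force: 0.0
```

```bash
python3 f.py; python3 - <<'E'
from h import *
d=snap('wrist');save(d,'w6.png',(200,30,440,230),3)
mu=np.array([516.817,31.331]);a=np.array([.25647,-.96655]);n=np.array([.96655,.25647])
P=cloud(d);L=np.stack([(P[...,:2]-mu)@a-86.5,(P[...,:2]-mu)@n,P[...,2]],-1)
m=(np.hypot(L[...,0],L[...,1])<30)&(L[...,2]>105)&(L[...,2]<120)
q=L[m];w,V=np.linalg.eigh(np.cov(q[:,:2].T));print(len(q),q.mean(0),np.percentile(q[:,2],90),'wing mod pi',np.arctan2(-V[1,1],V[0,1])%np.pi)
E
```

```text
29.95 [0.36 0.78 0.33] [-0.165 -0.043 -0.004] 0.2096 22.0 [537.14 -52.55 403.4 ] 0.049 wing 0.007
674 [  1.27788075   0.24997098 111.03206879] 112.93162453512764 wing mod pi 2.5598263957335536
```

View pics/w6.png

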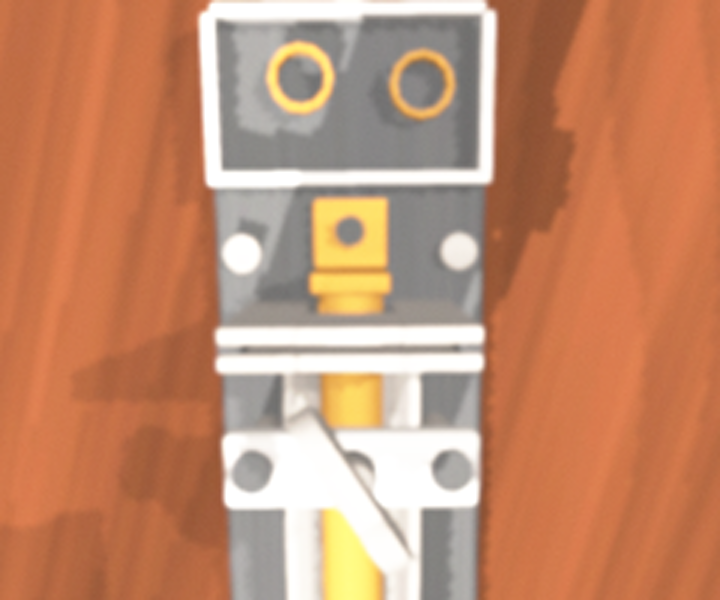

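The last picture shows the tube against the stop at (350,290) and the wings left at 2.56 rad. The rings are undisturbed and the gripper is clear, so I'm handing in.

```bash
python3 -c "
from plant import ctrl;print(ctrl.job_done())"
```

```text
the job is handed in; nothing more can be done
None
```

The job is handed in at about 30 s: the tube sits against the stop with no visible gap (about 12 N at contact), and the wing screw is tightened to about 2.56 rad, which I estimate at 30 N of foot force from the torque rise; I did not pull-test the hold.

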